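# Ready the bench air point

### The job

Get the bench air point ready: reach over the grey control box, feel gently for the toggle lever hidden behind it, and flip it on (towards the green dot) only if it is off; never switch it off. Then draw the quick coupler's brass sleeve all the way back towards its upright post and let go, so that it snaps fully forward by itself. Do not disturb the loose things lying round about.

Things in the scene. Friction and masses are not known exactly. Their poses are not given: they have to be found in the camera images.
- control_box: Grey box fixed to the bench, 70 (x) by 200 (y) by 78 mm high; origin under its centre; +x out of its back (away from robot); +y towards the green dot on its top (ON end; red dot = OFF end). The dark top plate overhangs the back to x = 68 mm. Guard plates (70 mm high, at |y| = 95 to 100 mm) reach back to x = 102 mm; between them, behind the lip, it is open from above, with a 3 mm black floor.
- switch_pivot (a point): Fixed pivot of the hidden toggle on the back of the box, at x = 32, y = 0, z = 42 mm of the box; axes as the box. The lever is a level black rod 9 mm thick with a 14 mm ball, ball centre 60 mm from the pivot, pointing out of the back; about 25 mm of it, ball included, stand out behind the lip.
- switch_lever (a joint): Hidden toggle, swings about the vertical through its pivot. +0.4 rad = ON, leaning to the green dot (+y); -0.4 = OFF; the ball is then 23 mm to that side and 55 mm behind the pivot. Starts at either stop. Over-centre spring: about 3 to 4 N at the ball moves it off a stop, falling to nothing at the middle, then it snaps across.
- lever_end (a point): Centre of the lever's ball end, 42 mm above the bench.
- coupler_stand: Quick coupler fixed on a stand: base plate 80 (x) by 150 (y) by 8 mm; origin under its centre, z up. Coupler axis along y, 62 mm above the bench, mouth at y = -50 mm. Upright post 46 mm wide, 85 mm high, at y = 50 to 68 mm, its 36 mm nut from y = 38; a blue pipe comes down behind it at y = 98 mm.
- sleeve (a joint): Brass sleeve round the coupler, 42 mm long, 38 mm diameter (41 at the front rim, 45 at the flange on its post end). 0 = fully forward (home); grows as it is drawn back along +y of coupler_stand; stops at 0.014 m. Spring: 4 N at home, 11 N fully back; let go, it runs home in about 0.3 s.
- sleeve_grip (a point): On the sleeve's axis, 2 mm to the front of the middle of its plain waist (38 mm diameter, 26 mm long); moves with the sleeve; axes as coupler_stand. At home at y = -19 mm of the stand, 62 mm above the bench.
- cloud_stand: Blue printed cloud-shaped stand, 35x103x67 mm, loose; origin at the centre of its underside. Bystander.
- tape: Roll of tan masking tape lying flat, 64 mm across, 19 mm high, loose; origin at the centre of its underside. Bystander.
- mouse: Black computer mouse, 112x61x38 mm, loose; origin at the centre of its underside. Bystander.

How it is judged (in metres and radians):
On the way, in this order (a step that is already met when the one before it is completed fails the run):
1. the fingers feel the hidden switch lever (at least a light touch, over 0.3 N) (contact force between the fingers and switch_lever above 0.3 N).
2. with the switch on, the sleeve is drawn all the way back (more than 12 of its 14 mm) (value of joint sleeve above 0.012 m and value of joint switch_lever above 0.3 rad), for 0.1 s.
3. the sleeve, let go while drawn back, snaps forward (faster than 0.05 m/s while still more than 3 mm back) (value of joint sleeve above 0.003 m and velocity of joint sleeve below -0.05 m/s).
4. the sleeve is fully forward (within 1.5 mm) (value of joint sleeve below 0.0015 m), for 0.2 s.
At the end, for the whole second after the job is handed in: The switch lever stands on (past +0.3 rad) and the sleeve is fully forward (within 1.5 mm of home) (value of joint switch_lever above 0.3 rad and value of joint sleeve below 0.0015 m); the robot touches nothing.
It fails at once if a switch that was on is flipped off (value of joint switch_lever below -0.2 rad and distance of lever_end from where it was at the start of the episode above 0.03 m).
It fails at once if the lever is pressed harder than 25 N (contact force between the arm and switch_lever above 25 N).
It fails at once if a bystander is pushed more than 25 mm (distance of any of cloud_stand, tape, mouse from where it was at the start of the episode above 0.025 m).
It also fails if it takes over 43 s, if anything falls off the work surface, if the arm or the gripper's body presses on something with over 40 N, if the wrist force passes 120 N, or if a joint passes its speed limit or range.

### The arm

A 7-joint arm with a two-finger parallel gripper is mounted at the origin on a cart in front of the work surface, level with it; the furniture and walls round the work are solid. World frame = base frame: x ahead of the robot, y to its left, z up, the work surface at z = 0. Lengths are in mm, angles in rad, forces in N, time in s.
With the tool pointing down it reaches from about 400 to 875 mm from the base axis. Payload 4.4 kg.
Tool frame: the origin (TCP) lies midway between the tips of the shut fingers; the grasp point (between the pads) lies 19 mm behind it (ctrl.grip_point_offset is the distance from the TCP to the grasp point, in mm); z points along the fingers, y is the line along which they close (so a half turn about z gives the same grasp; the last joint's range is limited). The gripper opens to 85 mm and grips with 20 to 120 N. Pads are 22 mm wide; open, the fingers measure 114 mm over their backs; the gripper's body (76 mm by 85 mm) begins 54 mm behind the grasp point. The pads swing forward as they close: fully open they stand 13 mm farther back than shut.
Start: joints at [1.228, 0.628, 0.038, 1.517, -0.027, 0.996, -0.02], TCP at [177.659, -625.264, 231.313] pointing down, gripper open.
Joint ranges: [-3.06, 3.06], [-0.37, 2.12], [-1.25, 1.32], [0.18, 2.47], [-1.1, 4.24], [0.23, 1.98], [-2.94, 2.94]. Speed limits (rad/s): [2.57, 2.57, 3.14, 3.14, 3.14, 3.14, 3.14].

### API

Orientations are given as [roll, pitch, yaw] about the fixed x, y, z axes, in that order (R = Rz(yaw) Ry(pitch) Rx(roll)).
In Python, from cell import ctrl gives the robot as it stands.
- The arm moves only by the tool nudge_tcp, called as name([rows], argument=value, ...), one row to a line, values as JSON. Schema: {"type":"object","properties":{"segments":{"type":"array","items":{"type":"array","items":{"type":"number"},"minItems":7,"maxItems":7},"minItems":1,"maxItems":12},"only":{"type":"string"},"quiet":{"type":"boolean"},"lines":{"type":"string"}},"required":["segments"],"additionalProperties":false}. segments is a list of rows, 1 to 12 of them, each of 7 numbers: dx, dy, dz in a scale on which 1.0 is 20 cm, then a rotation vector rx, ry, rz in normalised numbers (1 is 90 degrees), then the finger opening in mm; each row shifts and turns the commanded pose from where the row before left it, along the tool's axes as they then stand; what a row does not reach is not made up. A row lasts 1/10 s, in which the tool goes at most 50 mm and 0.15 rad, less where a joint would pass 70% of its speed; a pose out of reach is approached as far as the arm can. The fingers move at their own pace and stop on an object; the grip force is fixed at half the most. Time passes only in rows, so rows that do not move let the fingers close. The tool returns the time, the measured TCP pose, the force, the opening and the grip force at its end. only (a regular expression) keeps the lines of the reply that match it, lines (a string "A,B") keeps lines A to B, and quiet returns only ok. Input that does not fit is refused with a message, and nothing moves.
- ctrl.read_state(): the state, without advancing time (a new reading comes with each control period).
- ctrl.get_image(name): name is "scene" or "top"; returns the picture (480x640x3 uint8, blue, green, red); there is no depth.
- ctrl.calibration(name): a dict with "fx", "fy", "cx", "cy" (pixels), "rvec" (rotation vector, rad) and "tvec" (3), from world to camera coordinates, as OpenCV has them. Camera axes: x right, y down, z forward; pixel columns grow to the right and rows downward; lengths in mm; the calibration is good to about 2 mm. A picture is of the moment at which its call begins. calibration takes no time and is no camera call.
- ctrl.finish_job(): hands the job in; it is judged then, once.
The state is a dict: "clock": time; "qpos": joint angles; "qd": joint speeds; "tau": joint torques, N m; "eef_pos": TCP position; "tool_rot": TCP orientation; "force": force on the tool from outside, world axes, zero at the start; "torque": the same for the moment, N m; "width": finger opening in mm; "gripper_force": force on a finger pad.
Only numpy, scipy, OpenCV 4.12 (cv2) and the standard library are available. Lean on these libraries where they do the work, as an engineer would, in place of code of your own. Each camera call takes 0.05 s, during which the arm holds its last target. There are 200 camera calls.

## Working session

There is one attempt and no reset: what is moved stays moved. The work goes in short steps, Python scripts to look and compute and a tool call to move; the robot and the scene stay as the last step left them, time stands still between calls to the robot, and variables do not carry over. Pictures are saved under pics/ and viewed, at most 10 in all, crops included, and the job is handed in when it is done.

```bash
ls; mkdir -p pics
```

Run:
```python
from cell import ctrl
import cv2
for n in("scene","top"):
    cv2.imwrite(f"pics/{n}0.png",ctrl.get_image(n)); print(n,ctrl.calibration(n))
s=ctrl.read_state(); print(s["clock"],s["eef_pos"],s["tool_rot"],s["width"],s["force"],ctrl.grip_point_offset)
```

```text
cell.py
pics
scene {'fx': 456.3773686607229, 'fy': 456.3773686607229, 'cx': 320.00371172566196, 'cy': 241.60728328638, 'rvec': array([ 0.97380191, -2.59293753,  0.90537749]), 'tvec': array([432.39021586, 369.2245803 , 681.16857082])}
top {'fx': 494.5136604423018, 'fy': 494.5136604423018, 'cx': 321.2024441702329, 'cy': 239.88014933429585, 'rvec': array([ 2.1369732 , -2.13192504,  0.17330463]), 'tvec': array([-32.89764939, 623.88756684, 932.38237622])}
0.1 [ 177.47267841 -624.71930098  230.46588639] [-3.13985467e+00  5.13876006e-05  2.76796737e-01] 85.57303377234297 [ 0.09900741  0.13119621 -0.13358221] 18.700000000000003
```

View pics/scene0.png

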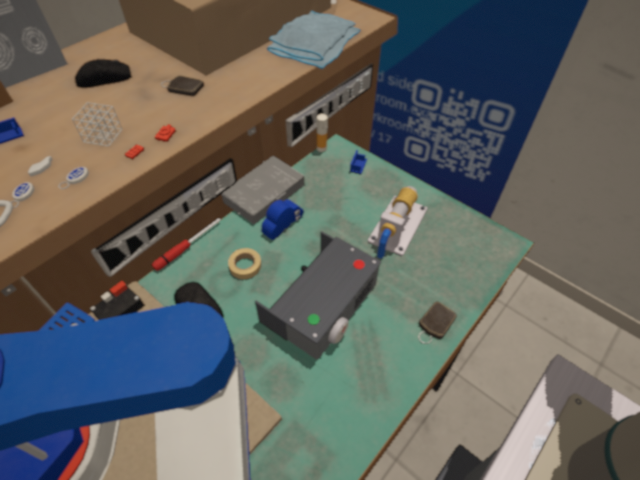

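View pics/top0.png

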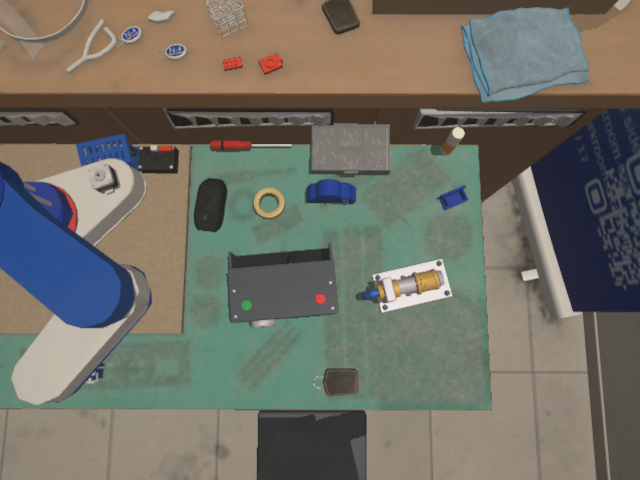

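The scene view shows the box with its green dot at about (314,319) and red dot at (359,265), and the coupler at about (398,222). A small dark nub sits behind the lip near (305,267). The top view has green at (247,305), red at (320,299), the coupler plate at (412,286), and the lever bay at about (285,258). Next I'll measure these points.

Create h.py:
```python
import cv2,numpy as np
from cell import ctrl
def cam(n):
    c=ctrl.calibration(n);K=np.array([[c["fx"],0,c["cx"]],[0,c["fy"],c["cy"]],[0,0,1]]);R=cv2.Rodrigues(c["rvec"])[0];return K,R,np.array(c["tvec"]).reshape(3)
def ray(n,p):
    K,R,t=cam(n);d=R.T@np.linalg.solve(K,[p[0],p[1],1]);return -R.T@t,d
def onz(n,p,z):
    o,d=ray(n,p);return o+d*(z-o[2])/d[2]
def proj(n,X):
    K,R,t=cam(n);x=K@(R@np.asarray(X,float)+t);return x[:2]/x[2]
def two(a,b):
    P=[];
    for n in("scene","top"):
        K,R,t=cam(n);P.append(K@np.c_[R,t])
    X=cv2.triangulatePoints(P[0],P[1],np.array(a,float).reshape(2,1),np.array(b,float).reshape(2,1));return (X[:3]/X[3]).ravel()
```

Run:
```python
from h import *
np.set_printoptions(precision=1,suppress=True)
I={n:cv2.imread(f"pics/{n}0.png") for n in("scene","top")}
roi={"scene":(230,150,450,370),"top":(200,120,480,340)}
def blobs(n,lo,hi,k=3,amin=15):
    x0,y0,x1,y1=roi[n];h=cv2.cvtColor(I[n],cv2.COLOR_BGR2HSV);m=cv2.inRange(h,np.array(lo),np.array(hi));
    q=np.zeros_like(m);q[y0:y1,x0:x1]=m[y0:y1,x0:x1]
    N,l,s,c=cv2.connectedComponentsWithStats(q);o=np.argsort(-s[1:,4])[:k]+1
    return [(s[i,4],c[i]) for i in o if s[i,4]>=amin]
for nm,lo,hi in(("green",(50,150,80),(70,255,255)),("red",(0,180,120),(6,255,255)),("brass",(12,120,90),(28,255,255)),("white",(0,0,170),(180,40,255)),("blue",(105,150,60),(125,255,255))):
    for n in I: print(nm,n,[(int(a),c) for a,c in blobs(n,lo,hi)])
for n in I:print(n,"cam",ray(n,(320,240))[0], "tcp",proj(n,[177,-625,230]))
a=I["scene"][225:365,245:390];b=I["top"][230:330,220:470]
cv2.imwrite("pics/c1.png",np.vstack([cv2.resize(cv2.copyMakeBorder(cv2.resize(a,None,fx=2.4,fy=2.4,interpolation=3),0,0,0,402,0),(750,336)),cv2.resize(b,(650,260),interpolation=3).copy() if 0 else cv2.copyMakeBorder(cv2.resize(b,(650,260),interpolation=3),0,0,0,100,0)]))
```

```text
green scene []
green top []
red scene [(49, array([358.4, 264.2]))]
red top []
brass scene [(258, array([406.6, 196.8])), (70, array([389.2, 227.1]))]
brass top [(403, array([426.8, 280.7])), (82, array([446.9, 147.6])), (78, array([396. , 287.8]))]
white scene [(522, array([410.4, 226.6])), (170, array([391.4, 215.2])), (74, array([399.3, 208.3]))]
white top [(1605, array([412.6, 285.7])), (119, array([407., 285.])), (92, array([457.8, 132.6]))]
blue scene [(1189, array([418.8, 168.2])), (893, array([278.9, 217.5])), (205, array([357.7, 163.2]))]
blue top [(605, array([335.4, 189.6])), (284, array([453.5, 197.8])), (106, array([311.9, 191.4]))]
scene cam [240.4 387.1 761.3] tcp [694.2 118.8]
top cam [ 462.8  -34.1 1021.9] tcp [720.7 518.5]
```

View pics/c1.png

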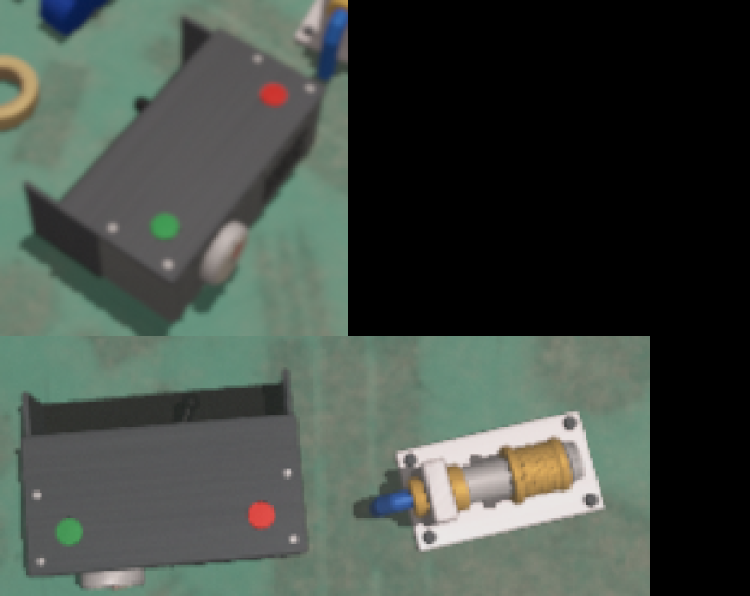

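The crop shows the lever at about top pixel (293,256). That is right of the guard-plate midpoint at about (280,258), on the red side, so it looks OFF. In the coupler view the brass sleeve is at about (427,281), the post is to its left, and the mouth is on the right.

Create m.py:
```python
from h import *
np.set_printoptions(precision=1,suppress=True)
I={n:cv2.imread(f"pics/{n}0.png") for n in("scene","top")}
def blob(n,lo,hi,box):
    x0,y0,x1,y1=box;h=cv2.cvtColor(I[n],cv2.COLOR_BGR2HSV)[y0:y1,x0:x1];m=cv2.inRange(h,np.array(lo),np.array(hi))
    N,l,s,c=cv2.connectedComponentsWithStats(m);i=1+np.argmax(s[1:,4]);q=(l==i).astype(np.uint8)
    cs=max(cv2.findContours(q,0,1)[0],key=len)+[x0,y0]
    return c[i]+[x0,y0],s[i,4],cs.reshape(-1,2)
G={"scene":(300,305,330,335),"top":(235,295,260,318)};Rr={"scene":(345,252,375,278),"top":(308,288,332,310)}
pt={}
for nm,B,lo,hi in(("green",G,(55,120,60),(72,255,255)),("red",Rr,(0,140,90),(8,255,255))):
    p={n:blob(n,lo,hi,B[n]) for n in I}
    print(nm,[(p[n][0],p[n][1]) for n in I]);X=two(p["scene"][0],p["top"][0]);print(" 3d",X,"on z78",[onz(n,p[n][0],78) for n in I]);pt[nm]=X
g,r=[np.mean([onz(n,blob(n,lo,hi,B[n])[0],78) for n in I],0) for B,lo,hi in((G,(55,120,60),(72,255,255)),(Rr,(0,140,90),(8,255,255)))]
y=(g-r)[:2];L=np.linalg.norm(y);y/=L;print("box yaxis",y,"yaw",np.arctan2(-y[0],y[1]),"sep",L,"dots mid",(g+r)/2)
# guard tips & lever in top view
for nm,p,z in(("guardL tip",(220+23/2.6,230+57/2.6),70),("guardR tip",(220+287/2.6,230+34/2.6),70),("lever ball",(220+192/2.6,230+64/2.6),42),("plate BL",(220+23/2.6,230+100/2.6),78),("plate BR",(220+296/2.6,230+80/2.6),78),("plate FR",(220+307/2.6,230+214/2.6),78),("plate FL",(220+29/2.6,230+238/2.6),78)): print(nm,onz("top",p,z))
print("lever two views",two((245+142/2.4,225+104/2.4),(220+192/2.6,230+64/2.6)))
# stand base plate
h=cv2.cvtColor(I["top"],cv2.COLOR_BGR2HSV);
c,a,cs=blob("top",(0,0,165),(180,45,255),(365,250,465,325))
hull=cv2.convexHull(cs);W=np.array([onz("top",q[0],8)[:2] for q in hull],np.float32);print("plate rect(z8)",cv2.minAreaRect(W))
for n,B in(("top",(400,260,460,305)),("scene",(390,180,420,215))):
    c,a,cs=blob(n,(12,110,70),(28,255,255),B);r=cv2.minAreaRect(cs);print("sleeve",n,c,a,r)
    W=np.array([onz(n,q,62)[:2] for q in cs],np.float32);print(cv2.minAreaRect(W)); pt["s"+n]=np.array(r[0])
print("sleeve 3d",two(pt["sscene"],pt["stop"]))
for nm,lo,hi,B,z in(("tape",(12,60,100),(28,255,255),(245,180,295,225),19),("cloud",(105,150,40),(128,255,255),(300,170,365,210),60),("mouse",(0,0,0),(180,255,60),(185,170,235,240),20)):
    c,a,cs=blob("top",lo,hi,B);W=np.array([onz("top",q,z)[:2] for q in cs]);print(nm,W.min(0),W.max(0))
```

```bash
python3 m.py
```

```text
green [(array([313.1, 319. ]), np.int32(77)), (array([246. , 304.9]), np.int32(70))]
 3d [494.  110.3  78.4] on z78 [array([493.6, 110. ,  78. ]), array([494.3, 110.6,  78. ])]
red [(array([358.5, 264. ]), np.int32(78)), (array([319.9, 298.5]), np.int32(80))]
 3d [506.4 -29.4  78.9] on z78 [array([506.4, -30.2,  78. ]), array([506.8, -29.3,  78. ])]
box yaxis [-0.1  1. ] yaw 0.08986997855337085 sep 140.5829805252494 dots mid [500.3  40.3  78. ]
guardL tip [596.8 148.   70. ]
guardR tip [614.6 -49.4  70. ]
lever ball [595.5  23.2  42. ]
plate BL [563.6 145.4  78. ]
plate BR [578.9 -55.9  78. ]
plate FR [480.9 -63.7  78. ]
plate FL [463.2 137.8  78. ]
lever two views [595.5  23.1  37.8]
plate rect(z8) ((538.0223999023438, -217.08639526367188), (79.72057342529297, 149.0817108154297), 13.110295295715332)
sleeve top [426.8 280.7] 415 ((426.639892578125, 280.33160400390625), (21.122943878173828, 23.158889770507812), 75.25643920898438)
((542.6143798828125, -236.3678436279297), (40.534481048583984, 45.27461242675781), 13.211295127868652)
sleeve scene [406.4 197. ] 279 ((405.4776916503906, 198.62420654296875), (18.03676414489746, 21.388729095458984), 28.610462188720703)
((542.7213745117188, -238.9205322265625), (38.41095733642578, 65.61604309082031), 13.367690086364746)
sleeve 3d [ 542.1 -235.8   65.6]
tape [675.1  46.3] [741.3 111. ]
cloud [701.4 -97. ] [744.7 -22.7]
mouse [647.2 167.7] [758.2 232.6]
```

Box yaw is about 0.09 and its origin is about (504.5, 39.8). The lever ball is at about (595,23), the OFF side. The sleeve grip is at about (542,-236, 62–65), with stand yaw about 0.23. Now I move over with the fingers shut.

The manual's scale: shifts go in shares of 20 cm and turns go in shares of 90 degrees. Converting my numbers, 38 mm / 200 = 0.19, -31.5 mm / 200 = -0.1575.

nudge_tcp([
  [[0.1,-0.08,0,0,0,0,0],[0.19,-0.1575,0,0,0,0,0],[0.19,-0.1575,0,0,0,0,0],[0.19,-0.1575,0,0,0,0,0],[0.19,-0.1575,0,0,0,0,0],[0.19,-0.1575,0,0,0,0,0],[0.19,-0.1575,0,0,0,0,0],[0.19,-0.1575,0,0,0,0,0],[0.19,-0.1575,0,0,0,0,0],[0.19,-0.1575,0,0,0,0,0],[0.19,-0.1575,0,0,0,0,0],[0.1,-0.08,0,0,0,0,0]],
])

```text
refused: segments[0]: the value is too long (schema: maxItems 7). Nothing was moved.
```

Nothing moved. I misread the format; it is a list of rows, each a list of 7 numbers. Resending.

nudge_tcp([
  [0.1,-0.08,0,0,0,0,0],
  [0.19,-0.1575,0,0,0,0,0],
  [0.19,-0.1575,0,0,0,0,0],
  [0.19,-0.1575,0,0,0,0,0],
  [0.19,-0.1575,0,0,0,0,0],
  [0.19,-0.1575,0,0,0,0,0],
  [0.19,-0.1575,0,0,0,0,0],
  [0.19,-0.1575,0,0,0,0,0],
  [0.19,-0.1575,0,0,0,0,0],
  [0.19,-0.1575,0,0,0,0,0],
  [0.19,-0.1575,0,0,0,0,0],
  [0.1,-0.08,0,0,0,0,0],
])

```text
clock: 1.3
eef_pos: [489.1, -171.8, 231.1]
tool_rot: [-3.14, -0.001, 0.282]
force: [-0.2, -0.9, -0.2]
width: 0.0
gripper_force: 0.0
```

Converted, 37 mm / 200 = 0.185, -31 mm / 200 = -0.155, 0.1 rad / 1.5708 = 0.0637.

nudge_tcp([
  [0.185,-0.155,0,0,0,0,0],
  [0.185,-0.155,0,0,0,0,0],
  [0.185,-0.155,0,0,0,0,0],
  [0.185,-0.155,0,0,0,0,0],
  [0,0,0,0,0,0.0637,0],
  [0,0,0,0,0,0.0573,0],
  [0,0,0,0,0,0,0],
  [0,0,0,0,0,0,0],
])

```text
clock: 2.1
eef_pos: [595.0, -17.1, 231.0]
tool_rot: [3.141, 0.001, 0.089]
force: [-0.6, -0.2, 0.3]
width: 0.0
gripper_force: 0.0
```

Run:
```python
from cell import ctrl
import cv2;cv2.imwrite("pics/t1.png",ctrl.get_image("scene"));s=ctrl.read_state();print(s["eef_pos"],s["tool_rot"],s["qpos"])
```

```text
[595.06432076 -17.30641155 231.12537818] [3.14152813e+00 5.05656915e-04 8.80955046e-02] [-0.04668708  0.54881297  0.04474247  1.67687836 -0.02926642  0.9170527
 -1.47339561]
```

View pics/t1.png

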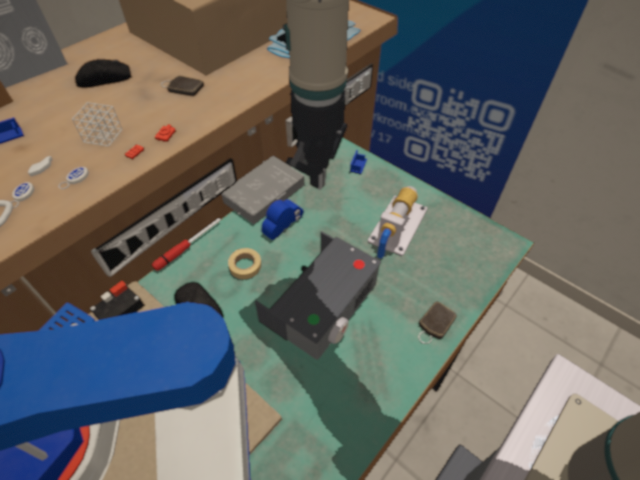

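The hand hangs clear behind the box, finger tips at about (318,182). I go down into the bay on the red side of the lever.

Converted, 35 mm / 200 = 0.175, 25 mm / 200 = 0.125.

nudge_tcp([
  [0.02,-0.02,0.1,0,0,0,0],
  [0,0,0.175,0,0,0,0],
  [0,0,0.175,0,0,0,0],
  [0,0,0.125,0,0,0,0],
  [0,0,0.1,0,0,0,0],
  [0,0,0.075,0,0,0,0],
  [0,0,0.075,0,0,0,0],
  [0,0,0.075,0,0,0,0],
  [0,0,0.08,0,0,0,0],
  [0,0,0,0,0,0,0],
  [0,0,0,0,0,0,0],
])

```text
clock: 3.25
eef_pos: [598.9, -12.6, 35.1]
tool_rot: [-3.142, 0.0, 0.087]
force: [0.0, 0.1, -0.3]
width: -0.1
gripper_force: 0.0
```

Run:
```python
from cell import ctrl
import cv2,numpy as np
a=ctrl.get_image("scene")[150:370,230:430];b=ctrl.get_image("top")[190:340,200:400]
cv2.imwrite("pics/t2.png",np.hstack([cv2.resize(a,(400,440),interpolation=3),cv2.resize(cv2.copyMakeBorder(b,0,70,0,0,0),(400,440),interpolation=3)]));s=ctrl.read_state();print(s["eef_pos"],s["force"])
```

```text
[599.63865931 -12.6651881   35.98506778] [0.65720956 0.60730297 0.77172541]
```

View pics/t2.png

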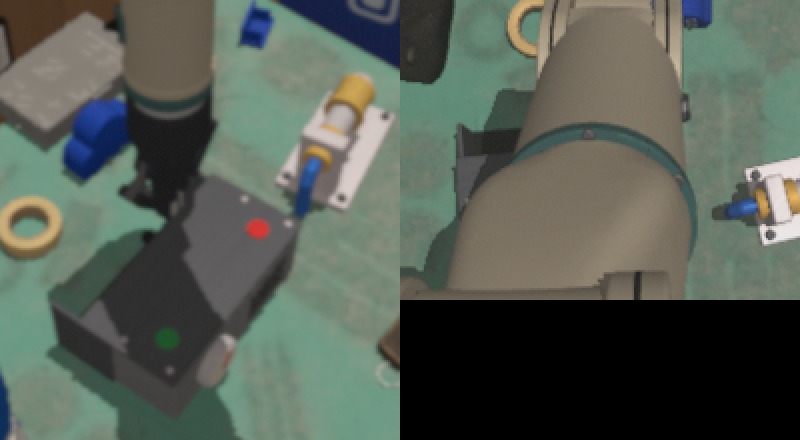

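The fingers are behind the lip on the red side, and the ball shows at about (148,237) in the crop. I now feel towards the lever.

nudge_tcp([
  [0,-0.015,0,0,0,0,0],
  [0,-0.015,0,0,0,0,0],
  [0,-0.015,0,0,0,0,0],
  [0,-0.01,0,0,0,0,0],
  [0,-0.01,0,0,0,0,0],
  [0,-0.01,0,0,0,0,0],
  [0,-0.01,0,0,0,0,0],
  [0,-0.005,0,0,0,0,0],
  [0,0,0,0,0,0,0],
])

```text
clock: 4.25
eef_pos: [597.4, 5.4, 35.3]
tool_rot: [-3.142, 0.0, 0.087]
force: [0.1, 0.8, 1.1]
width: 0.4
gripper_force: 0.0
```

Converted, -2 mm / 200 = -0.01.

nudge_tcp([
  [0,-0.01,0,0,0,0,0],
  [0,-0.01,0,0,0,0,0],
  [0,-0.01,0,0,0,0,0],
  [0,0,0,0,0,0,0],
])

```text
clock: 4.65
eef_pos: [598.0, 10.6, 35.6]
tool_rot: [3.141, -0.002, 0.086]
force: [2.2, -3.9, -0.4]
width: -0.0
gripper_force: 1.8
```

nudge_tcp([
  [0,-0.01,0,0,0,0,0],
  [0,-0.01,0,0,0,0,0],
  [0,0,0,0,0,0,0],
])

```text
clock: 4.95
eef_pos: [597.0, 16.0, 35.6]
tool_rot: [-3.141, -0.001, 0.087]
force: [2.1, -2.0, 2.0]
width: -0.0
gripper_force: 1.7
```

I felt the lever with a resistance of 3.9 N, falling to 2.0 N as it moves towards centre, which matches the toggle leaving OFF. I push on across.

Converted, -3 mm / 200 = -0.015.

nudge_tcp([
  [0,-0.015,0,0,0,0,0],
  [0,-0.015,0,0,0,0,0],
  [0,-0.015,0,0,0,0,0],
  [0,-0.015,0,0,0,0,0],
  [0,-0.015,0,0,0,0,0],
  [0,-0.015,0,0,0,0,0],
  [0,0,0,0,0,0,0],
  [0,0,0,0,0,0,0],
])

```text
clock: 5.75
eef_pos: [594.7, 33.4, 35.2]
tool_rot: [-3.141, 0.001, 0.087]
force: [-0.1, -0.0, 0.8]
width: 0.1
gripper_force: 0.0
```

The lever snapped over and the force fell to zero. I back off to the red side, rise, and turn the tool for the coupler.

Converted, -30 mm / 200 = -0.15, -25 mm / 200 = -0.125, -0.15 rad / 1.5708 = -0.0955.

nudge_tcp([
  [0,0.03,0,0,0,0,0],
  [0,0.04,-0.025,0,0,0,0],
  [0,0,-0.125,0,0,0,0],
  [0,0,-0.15,0,0,0,0],
  [0,0,-0.15,0,0,0,0],
  [0,0,-0.15,0,0,-0.0955,0],
  [0,0,-0.125,0,0,-0.0955,20],
  [0,0,-0.1,0,0,-0.0955,60],
  [0,0,0,0,0,-0.0955,70],
  [0,0,0,0,0,-0.0955,70],
  [0,0,0,0,0,-0.0955,70],
  [0,0,0,0,0,-0.0955,70],
])

```text
clock: 6.95
eef_pos: [596.2, 17.6, 200.8]
tool_rot: [3.141, 0.001, 1.141]
force: [-0.0, -0.0, 0.0]
width: 69.9
gripper_force: 0.0
```

nudge_tcp([
  [0,0,0,0,0,-0.0955,70],
  [0,0,0,0,0,-0.0955,70],
  [0,0,0,0,0,-0.0955,70],
  [0,0,0,0,0,-0.0955,70],
  [0,0,0,0,0,-0.0382,70],
  [0,0,0,0,0,0,70],
])

```text
clock: 7.55
eef_pos: [596.2, 17.6, 200.5]
tool_rot: [-3.141, 0.001, 1.795]
force: [-0.4, 0.2, 0.1]
width: 69.9
gripper_force: 0.0
```

Run:
```python
from cell import ctrl
import numpy as np
s=ctrl.read_state();t=s["tool_rot"][2];p=s["eef_pos"];d=np.array([542.1,-234.6])-p[:2];print(t,p,"tool dx,dy",d@[np.cos(t),np.sin(t)],d@[np.sin(t),-np.cos(t)],"j7",s["qpos"][6])
```

```text
1.7949249199399973 [596.16017539  17.56264155 200.5092776 ] tool dx,dy -233.84034473755082 -108.75290125310902 j7 -0.1469258141006987
```

Converted, -36 mm / 200 = -0.18, -18 mm / 200 = -0.09.

nudge_tcp([
  [-0.09,-0.04,0,0,0,0,70],
  [-0.18,-0.085,0,0,0,0,70],
  [-0.18,-0.085,0,0,0,0,70],
  [-0.18,-0.085,0,0,0,0,70],
  [-0.18,-0.085,0,0,0,0,70],
  [-0.18,-0.085,0,0,0,0,70],
  [-0.18,-0.08,0,0,0,0,70],
  [0,0,0,0,0,0,70],
  [0,0,0,0,0,0,70],
])

```text
clock: 8.45
eef_pos: [541.6, -235.1, 200.4]
tool_rot: [-3.141, 0.0, 1.792]
force: [0.1, 0.8, 0.2]
width: 69.7
gripper_force: 0.0
```

nudge_tcp([
  [0,0,0.125,0,0,0,70],
  [0,0,0.15,0,0,0,70],
  [0,0,0.125,0,0,0,70],
  [0,0,0.05,0,0,0,70],
  [0,0,0,0,0,0,70],
  [0,0,0,0,0,0,70],
])

```text
clock: 9.05
eef_pos: [543.4, -232.7, 111.3]
tool_rot: [3.14, 0.001, 1.798]
force: [0.1, 0.5, -0.0]
width: 69.9
gripper_force: 0.0
```

Run:
```python
from cell import ctrl
import numpy as np,cv2
s=ctrl.read_state();t=s["tool_rot"][2];p=s["eef_pos"];d=np.array([542.1,-234.6])-p[:2];print(t,p,"tool dx,dy",d@[np.cos(t),np.sin(t)],d@[np.sin(t),-np.cos(t)])
a=ctrl.get_image("scene")[120:320,280:450];b=ctrl.get_image("top")[220:340,200:470]
cv2.imwrite("pics/t3.png",np.hstack([cv2.resize(a,(408,480),interpolation=3),cv2.copyMakeBorder(cv2.resize(b,(390,173),interpolation=3),0,307,0,0,0)]))
```

```text
1.7975301584808872 [ 543.40330709 -232.66911874  111.2774365 ] tool dx,dy -1.5884834978607922 -1.7040046853297508
```

View pics/t3.png

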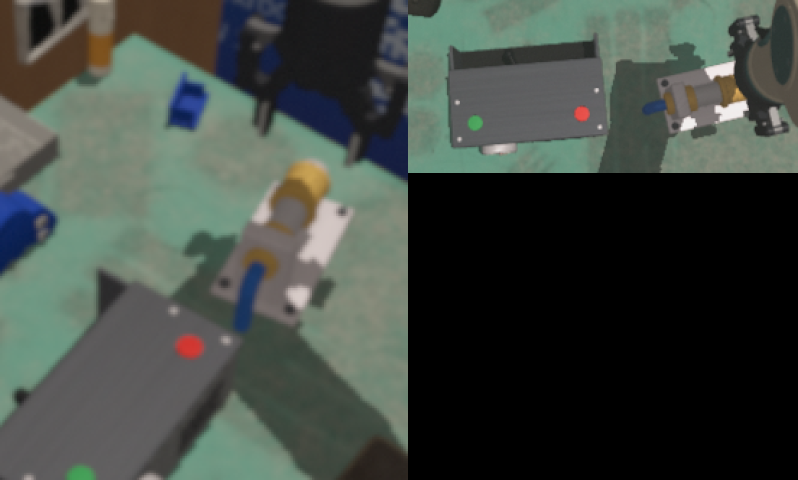

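In the top crop the lever is at about (510,55), now on the green side of the guard midpoint (524), so it is ON. The gripper is straddling over the sleeve. I lower it and close.

Converted, 20 mm / 200 = 0.1, 15 mm / 200 = 0.075.

nudge_tcp([
  [-0.0025,-0.0025,0.05,0,0,0,70],
  [0,0,0.1,0,0,0,70],
  [0,0,0.1,0,0,0,70],
  [0,0,0.075,0,0,0,70],
  [0,0,0.03,0,0,0,70],
  [0,0,0,0,0,0,70],
  [0,0,0,0,0,0,70],
])

```text
clock: 9.85
eef_pos: [542.6, -233.9, 39.8]
tool_rot: [3.141, 0.0, 1.797]
force: [-0.3, -1.1, 0.2]
width: 70.0
gripper_force: 0.0
```

nudge_tcp([
  [0,0,0,0,0,0,50],
  [0,0,0,0,0,0,50],
])

```text
clock: 10.05
eef_pos: [542.6, -234.1, 40.1]
tool_rot: [3.14, 0.001, 1.797]
force: [0.0, 0.2, -0.3]
width: 50.2
gripper_force: 0.0
```

nudge_tcp([
  [0,0,0,0,0,0,30],
  [0,0,0,0,0,0,30],
  [0,0,0,0,0,0,30],
])

```text
clock: 10.35
eef_pos: [540.9, -234.4, 40.1]
tool_rot: [-3.139, 0.001, 1.796]
force: [-2.9, -0.3, 6.4]
width: 36.9
gripper_force: 59.3
```

nudge_tcp([
  [0,0,0,0,0,0,30],
  [0,0,0,0,0,0,30],
])

```text
clock: 10.55
eef_pos: [540.8, -234.4, 40.1]
tool_rot: [-3.139, 0.0, 1.796]
force: [-3.3, 0.5, 7.9]
width: 36.1
gripper_force: 59.3
```

Gripped on the waist with the width at about 37 mm. Now I draw it back along +x of the tool, which is stand +y.

Converted, 2 mm / 200 = 0.01, 1 mm / 200 = 0.005.

nudge_tcp([
  [0.01,0,0,0,0,0,30],
  [0.01,0,0,0,0,0,30],
  [0.01,0,0,0,0,0,30],
  [0.01,0,0,0,0,0,30],
  [0.01,0,0,0,0,0,30],
  [0.01,0,0,0,0,0,30],
  [0.005,0,0,0,0,0,30],
  [0,0,0,0,0,0,30],
])

```text
clock: 11.35
eef_pos: [538.9, -225.9, 40.2]
tool_rot: [-3.141, 0.006, 1.794]
force: [-0.3, -8.2, 2.1]
width: 36.4
gripper_force: 59.6
```

Converted, 1 mm / 200 = 0.005.

nudge_tcp([
  [0.005,0,0,0,0,0,30],
  [0.005,0,0,0,0,0,30],
  [0,0,0,0,0,0,30],
  [0,0,0,0,0,0,30],
])

```text
clock: 11.75
eef_pos: [538.5, -224.4, 40.1]
tool_rot: [-3.141, 0.006, 1.794]
force: [-0.3, -9.9, 3.0]
width: 36.6
gripper_force: 59.6
```

Converted, 2 mm / 200 = 0.01, 1 mm / 200 = 0.005.

nudge_tcp([
  [0.01,0,0,0,0,0,30],
  [0.01,0,0,0,0,0,30],
  [0.005,0,0,0,0,0,30],
  [0,0,0,0,0,0,30],
  [0,0,0,0,0,0,30],
])

```text
clock: 12.25
eef_pos: [537.7, -220.7, 40.2]
tool_rot: [-3.141, 0.008, 1.793]
force: [-0.3, -12.3, 1.0]
width: 36.7
gripper_force: 59.9
```

nudge_tcp([
  [0.005,0,0,0,0,0,30],
  [0.005,0,0,0,0,0,30],
  [0,0,0,0,0,0,30],
  [0,0,0,0,0,0,30],
])

```text
clock: 12.65
eef_pos: [537.7, -220.7, 40.2]
tool_rot: [3.141, 0.01, 1.792]
force: [2.1, -15.2, -1.1]
width: 36.6
gripper_force: 60.1
```

The force rose from 12 to 15 N with no further travel after about 14 mm, so the sleeve is at its stop. I let go.

nudge_tcp([
  [0,0,0,0,0,0,75],
  [0,0,0,0,0,0,75],
  [0,0,0,0,0,0,75],
  [0,0,0,0,0,0,75],
  [0,0,0,0,0,0,75],
  [0,0,0,0,0,0,75],
])

```text
clock: 13.25
eef_pos: [537.1, -212.0, 39.3]
tool_rot: [3.142, -0.0, 1.797]
force: [0.9, 0.6, -0.9]
width: 75.1
gripper_force: 0.0
```

nudge_tcp([
  [0,0,-0.075,0,0,0,75],
  [0,0,-0.15,0,0,0,75],
  [0,0,-0.2,0,0,0,75],
  [0,0,-0.2,0,0,0,75],
  [0,0,-0.175,0,0,0,75],
  [0.2,0,0,0,0,0,75],
  [0.225,0,0,0,0,0,75],
  [0.225,0,0,0,0,0,75],
  [0.225,0,0,0,0,0,75],
  [0,0,0,0,0,0,75],
  [0,0,0,0,0,0,75],
])

```text
clock: 14.35
eef_pos: [498.0, -40.8, 200.5]
tool_rot: [3.14, 0.001, 1.8]
force: [-0.8, -0.6, -0.0]
width: 75.2
gripper_force: 0.0
```

Run:
```python
from cell import ctrl
import numpy as np,cv2
a=ctrl.get_image("scene")[150:330,270:450];b=ctrl.get_image("top")[220:340,210:470]
cv2.imwrite("pics/t4.png",np.hstack([cv2.resize(a,(360,360),interpolation=3),cv2.copyMakeBorder(cv2.resize(b,(430,198),interpolation=3),0,162,0,0,0)]))
```

```text
(no output)
```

View pics/t4.png

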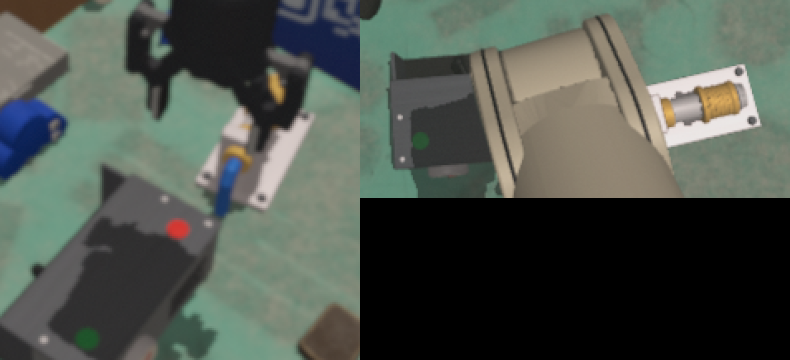

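The top crop shows the sleeve back against the mouth end at about (720,102). The lever nub is on the green side at about (457,65) in the top crop and (38,270) in the scene crop. I make one numeric check of the sleeve, then hand in.

Run:
```python
from h import *
h=cv2.cvtColor(ctrl.get_image("top"),cv2.COLOR_BGR2HSV)[260:305,411:460]
m=cv2.inRange(h,np.array((12,110,70)),np.array((28,255,255)));q=cv2.connectedComponentsWithStats(m);i=1+np.argmax(q[2][1:,4]);c=q[3][i]+[411,260]
print(c,"start 426.8 280.7");s=ctrl.read_state();print(s["force"],abs(s["qd"]).max())
if np.hypot(*(c-[426.8,280.7]))<1: print(ctrl.finish_job())
```

```text
[426.72901679 280.68585132] start 426.8 280.7
[-0.03395184 -0.35893865 -0.37745548] 0.00720149279250995
the job is handed in; nothing more can be done
None
```

I found the hidden lever off and flipped it on; then I drew the sleeve fully back, let go, and it returned fully home. No bystander was touched as far as I could see, and the job was handed in at about 14.5 s; no verdict was shown.

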